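# Lay out the soap stall's display board

## Robot

A 6-joint arm with a two-finger parallel gripper is mounted at the origin on the work surface. World frame = base frame: x ahead of the robot, y to its left, z up, the work surface at z = 0. Lengths are in m, angles in rad, forces in N, time in s.
With the tool pointing down it reaches from about 0.325 to 0.775 m from the base axis. Payload 5.5 kg.
Tool frame: the origin (TCP) lies between the finger pads; the fingertips stand 8 mm ahead of it and the grasp point (between the pads) lies 11 mm behind it (tcp_to_tips is the distance from the TCP to the fingertips, in m); z points along the fingers, y is the direction in which the jaws open and shut (so a half turn about z gives the same grasp; the last joint's range is limited). The gripper opens to 88 mm and grips with 3 to 60 N. Pads are 20 mm wide; open, the fingers measure 115 mm over their backs; the gripper's body (75 mm by 178 mm) begins 61 mm behind the grasp point.
Start: joints at [-1.402, 0.091, 1.231, -0, 1.82, -0.057], TCP at [0.134, -0.585, 0.203] pointing down, gripper open.
Joint ranges: [-2.87, 2.87], [-0.86, 2.18], [0.17, 2.46], [-1.51, 4.65], [0.06, 2.69], [-2.65, 2.65]. Speed limits (rad/s): [2.57, 2.57, 3.01, 3.14, 3.14, 3.14].

## Interface

Orientations are given as a unit quaternion [w, x, y, z].
In Python, from bench import * gives the robot as it stands. Calls block until the motion is done:
- move_to(position, orientation): joint-space move of the TCP to a pose.
- move_l(position, speed=0.15, orientation=None): straight line of the TCP; orientation=None keeps the orientation; speed is the mean speed in m/s.
- movej(angles): joint-space move.
- gripper_open() and close(): open the fingers fully, or close them until they stop; the grip force is fixed at half the most.
- hold(seconds).
- inverse_kinematics(position, orientation): joint angles nearest the present ones, or None.
- state(): the state.
- get_image(name): name is "scene" or "top" or "wrist"; returns a dict with "frame" (400x640x3 uint8, blue, green, red), "depth" (400x640 float32, m along the optical axis (not along the pixel's ray), 0 where there is no reading), "camera_matrix" (3x3 intrinsics, pixels), "view" (4x4, takes a point from world to camera coordinates). Camera axes: x right, y up, looking along -z (the intrinsics and any distortion apply to the point x, -y, -z); pixel columns grow to the right and rows downward; lengths in m; the calibration is good to about 2 mm. A picture is of the moment at which its call begins.
A pose or a line that the arm cannot do raises IKError and nothing moves.
- job_done(): hands the job in, once; it reports no verdict.
The state is a dict: "time": time; "joint_pos": joint angles; "dq": joint speeds; "joint_torque": joint torques, N m; "ee_pos": TCP position; "ee_rot": TCP orientation; "ft_force": force on the tool from outside, world axes, zero at the start; "moment": the same for the moment, N m; "finger_gap": finger opening in m.
Only numpy, scipy, OpenCV 4.12 (cv2) and the standard library are available. Lean on these libraries where they do the work, as an engineer would, in place of code of your own. Each camera call takes 0.05 s, during which the arm holds its last target.

## Task

Set up the soap display on the dark wooden board, in this order: lay the green bar flat in the middle of the slatted soap dish, lengthwise along it, then the cream bar squarely on top of the green one. Next lay the blue bar flat on the board midway between the dish and the little chalkboard, in line with them and lengthwise along the board; last, stand the tin on the board straight behind the middle of the blue bar (the side away from the robot), leaving a gap of about 25 mm between them. Leave the rust-red bar and the brush where they lie.

Things in the scene. Friction and masses are not known exactly. Their poses are not given: they have to be found in the camera images.
- green_mid (a point): Dark green soap bar with a blank paper band round its middle, 82 x 56 x 30 mm, lying flat, loose, about 120 g. The point is its centre (15 mm above its underside); its y axis runs along the 82 mm length, its x axis across the 56 mm width, z up.
- cream_mid (a point): Cream soap bar with a blank paper band round its middle, 82 x 56 x 30 mm, lying flat, loose, about 120 g. The point is its centre (15 mm above its underside); its y axis runs along the 82 mm length, its x axis across the 56 mm width, z up.
- blue_mid (a point): Blue soap bar with a blank paper band round its middle, 82 x 56 x 30 mm, lying flat, loose, about 120 g. The point is its centre (15 mm above its underside); its y axis runs along the 82 mm length, its x axis across the 56 mm width, z up.
- tin_mid (a point): Round metal tin with a brass-coloured lid and a blank paper disc on top, 52 mm across, 40 mm high, standing upright, loose, about 100 g. The point is its centre (20 mm above its underside).
- board: Dark wooden display board, 170 x 420 mm and 10 mm thick, fixed. Origin: centre of its underside; x axis points to its back edge (away from the robot), y along its length to the robot's left, z up. The row (dish, chalkboard and the gap between them) lies 40 mm in front of the board's middle line, at x = -40 mm, and the middle of the gap is at y = 0; the strip behind the row is bare.
- dish: Slatted light-wood soap dish, 82 x 99 mm overall, fixed on the board near one end of it (either end), 135 mm along from the middle. Origin: centre of its underside, on the board's top face; the tops of its slats are 16 mm above its origin and flat. x axis across it (to the back), y axis along its 99 mm length.
- sign: Little blank chalkboard in a wooden frame leaning slightly back on a foot 50 x 90 mm, 100 mm high in all, fixed on the board at the other end from the dish, 135 mm along from the middle. Origin: centre of its foot's underside, on the board's top face; y along its 90 mm width.
- rust_mid (a point): Rust-red soap bar with a blank paper band round its middle, 82 x 56 x 30 mm, lying flat, loose, about 120 g. The point is its centre (15 mm above its underside); its y axis runs along the 82 mm length, its x axis across the 56 mm width, z up. Not part of the display: leave it alone.
- brush_mid (a point): Wooden nail brush, bristles down, 44 x 88 x 30 mm, loose; the point is its centre (15 mm up), y along its length. Not part of the display: leave it alone.
Not all that is in view belongs to the job. What is shaped like the part that bears blue_mid but orange is not meant.

How it is judged:
By the outcome, as a careful person would: the job done as asked, in the order asked, and still so for the second after the job is handed in, with the robot touching nothing.
It also fails if it takes over 104 s, if anything falls off the work surface, if the arm or the gripper's body presses on something with over 40 N, if the wrist force passes 120 N, or if a joint passes its speed limit or range.

## Working session

There is one attempt and no reset: what is moved stays moved. The work goes in short steps, each a Python script; the robot and the scene stay as the last script left them, time stands still between calls to the robot, and variables do not carry over. Pictures are saved under pics/ and viewed, and the job is handed in when it is done.

```bash
ls; mkdir -p pics; python3 - <<'E'
from bench import *
import cv2,numpy as np,pickle
d={}
for n in ["scene","top","wrist"]:
    r=get_image(n); d[n]=r
    cv2.imwrite(f"pics/{n}0.png",r["frame"]); print(n,r["camera_matrix"].tolist(),r["view"].round(4).tolist(), {k for k in r})
pickle.dump(d,open("im0.pkl","wb"))
print(state())
E
```

```text
pics
scene [[515.4441395630494, 0.0, 332.4988032682421], [0.0, 515.4441395630494, 198.217276579909], [0.0, 0.0, 1.0]] [[-0.5409, 0.8411, -0.0065, 0.2262], [-0.6898, -0.4392, 0.5755, 0.3459], [0.4812, 0.3158, 0.8177, -1.7508], [0.0, 0.0, 0.0, 1.0]] {'frame', 'camera_matrix', 'depth', 'view'}
top [[369.69862263207614, 0.0, 325.41278733471785], [0.0, 369.69862263207614, 194.04748157151548], [0.0, 0.0, 1.0]] [[0.0083, -0.9999, 0.0085, 0.0483], [0.999, 0.0087, 0.0445, -0.4878], [-0.0446, 0.0081, 0.999, -1.2219], [0.0, 0.0, 0.0, 1.0]] {'frame', 'camera_matrix', 'depth', 'view'}
wrist [[301.47035890632367, 0.0, 318.3525296199194], [0.0, 301.47035890632367, 201.1960151266536], [0.0, 0.0, 1.0]] [[0.223, -0.9748, -0.0006, -0.5999], [0.9356, 0.2142, -0.2805, 0.0339], [0.2736, 0.062, 0.9598, -0.3912], [0.0, 0.0, 0.0, 1.0]] {'frame', 'camera_matrix', 'depth', 'view'}
{'time': 0.15, 'joint_pos': array([-1.40172775e+00,  9.17369766e-02,  1.23157402e+00,  3.22177808e-05,
        1.81979886e+00, -5.67044196e-02]), 'dq': array([ 0.0011496 , -0.00310753, -0.00571703, -0.00052711,  0.00012203,
        0.00061158]), 'joint_torque': array([ 1.36642026e-03, -4.47045636e+01, -4.06907594e+01,  6.98761689e-02,
        2.74889299e-02, -1.05544893e-04]), 'ee_pos': array([ 0.13428227, -0.5845337 ,  0.20225597]), 'ee_rot': array([-7.58282771e-04,  9.93634351e-01,  1.12650793e-01, -2.70070278e-05]), 'ft_force': array([0.43298318, 0.07869066, 0.13049977]), 'moment': array([-0.01428002,  0.01021907,  0.02777125]), 'finger_gap': 0.0879335349470415}
```

View pics/top0.png

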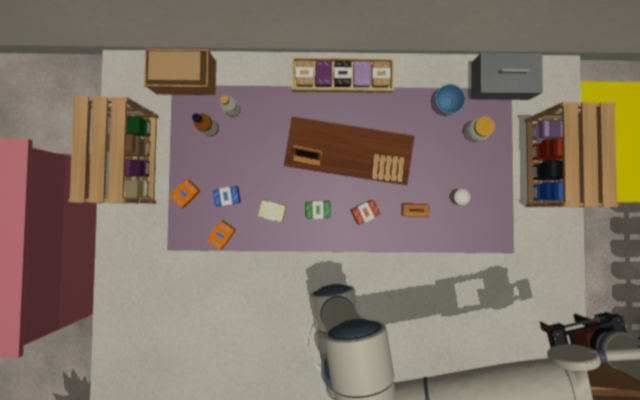

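View pics/scene0.png

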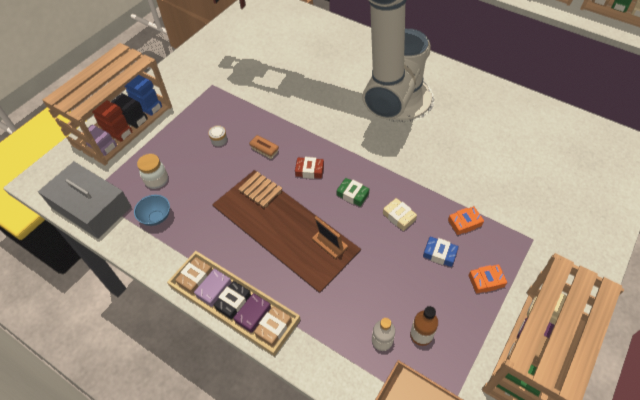

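The top view has +x up and +y to the left. The dish is at the right end of the board (388,168) and the sign at the left (306,156). The blue bar is at (227,196), cream at (271,211), green at (318,210), and the tin at (461,197). I'll enlarge crops for measuring.

```bash
python3 - <<'E'
import cv2,pickle
d=pickle.load(open("im0.pkl","rb"))
f=d["top"]["frame"]
c=f[180:228,200:345]; cv2.imwrite("pics/c1.png",cv2.resize(c,None,fx=5.5,fy=5.5,interpolation=cv2.INTER_CUBIC))
c=f[112:192,280:420]; cv2.imwrite("pics/c2.png",cv2.resize(c,None,fx=5.5,fy=5.5,interpolation=cv2.INTER_CUBIC))
c=f[180:214,435:485]; cv2.imwrite("pics/c3.png",cv2.resize(c,None,fx=10,fy=10,interpolation=cv2.INTER_CUBIC))
f=d["scene"]["frame"]
c=f[110:290,200:480]; cv2.imwrite("pics/c4.png",cv2.resize(c,None,fx=2.8,fy=2.8,interpolation=cv2.INTER_CUBIC))
E
```

```text
(no output)
```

View pics/c1.png

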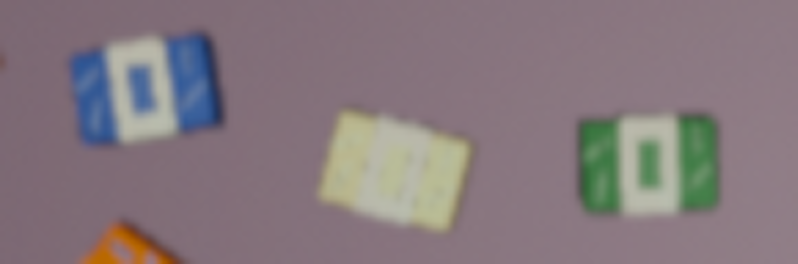

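View pics/c2.png

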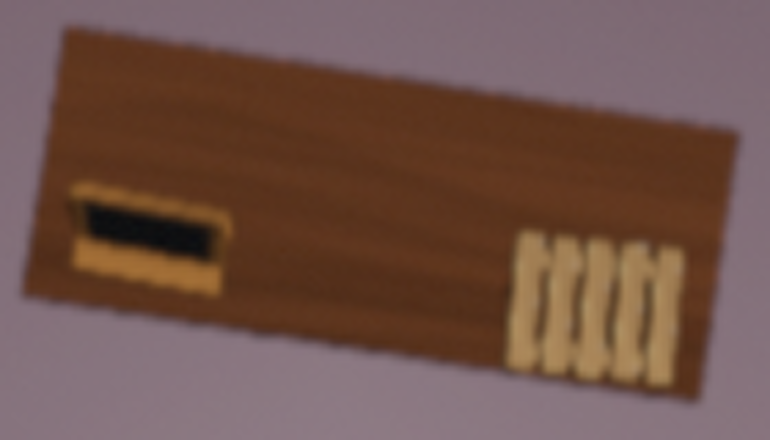

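View pics/c3.png

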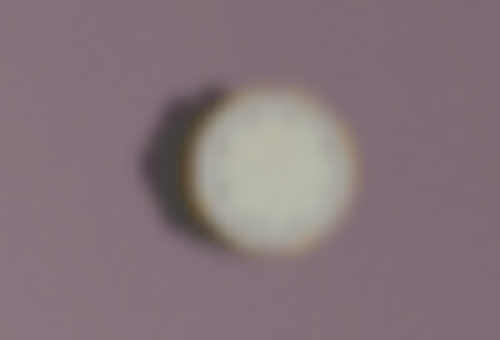

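View pics/c4.png

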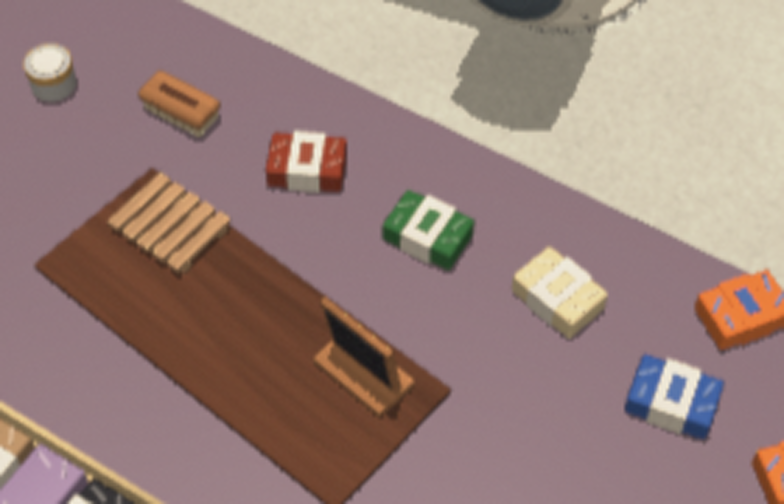

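```bash
cat > h.py <<'E'
import numpy as np, cv2
def ray(r,uv,z):
    K=r["camera_matrix"];V=r["view"];R=V[:3,:3];t=V[:3,3]
    uv=np.atleast_2d(uv).astype(float)
    p=np.c_[uv,np.ones(len(uv))]@np.linalg.inv(K).T
    d=(p*[1,-1,-1])@R   # R^T p
    C=-R.T@t
    s=(z-C[2])/d[:,2]
    return (C+d*s[:,None])[:,:2]
def proj(r,P):
    P=np.atleast_2d(P); V=r["view"]; c=P@V[:3,:3].T+V[:3,3]; c=c*[1,-1,-1]
    q=c@r["camera_matrix"].T; return q[:,:2]/q[:,2:]
def cloud(r):
    D=r["depth"];v,u=np.mgrid[:D.shape[0],:D.shape[1]]
    K=r["camera_matrix"];V=r["view"]
    p=np.stack([(u-K[0,2])/K[0,0]*D,-(v-K[1,2])/K[1,1]*D,-D],-1)
    return (p-V[:3,3])@V[:3,:3]
def uncrop(pts,x0,y0,s): return (np.array(pts,float)+.5)/s-.5+[x0,y0]
def rect(r,c,z):
    c=ray(r,c,z); (cx,cy),wh,a=cv2.minAreaRect(c.astype(np.float32))
    return c.mean(0),c
E
python3 - <<'E'
from h import *
import pickle
d=pickle.load(open("im0.pkl","rb"));T=d["top"];S=d["scene"]
def show(n,c):
    e=np.roll(c,-1,0)-c; print(n,c.mean(0).round(4),"sides",np.linalg.norm(e,axis=1).round(4),"ang",np.degrees(np.arctan2(e[:,1],e[:,0])).round(1))
show("board T",ray(T,uncrop([(65,27),(740,131),(699,401),(23,296)],280,112,5.5),.010))
show("board S",ray(S,uncrop([(153,170),(450,390),(340,506),(37,266)],200,110,2.8),.010))
show("dish T",ray(T,uncrop([(519,229),(683,250),(670,386),(507,370)],280,112,5.5),.026))
show("dish S",ray(S,uncrop([(155,172),(229,220),(183,270),(109,222)],200,110,2.8),.026))
show("sign foot",ray(T,uncrop([(70,195),(230,215),(220,297),(74,268)],280,112,5.5),.016))
show("blue T",ray(T,uncrop([(70,57),(208,33),(221,126),(83,145)],200,180,5.5),.03))
show("cream T",ray(T,uncrop([(343,109),(471,140),(449,232),(319,199)],200,180,5.5),.03))
show("green T",ray(T,uncrop([(579,118),(717,115),(719,211),(583,213)],200,180,5.5),.03))
print("tin",ray(T,uncrop([(274,169)],435,180,10),.04), ray(S,uncrop([(49,64)],200,110,2.8),.04))
for n,R in(("T",T),("S",S)):
    P=cloud(R); f=R["frame"].astype(int); hsv=cv2.cvtColor(R["frame"],cv2.COLOR_BGR2HSV)
    for nm,c0 in (("blue",(.5,.34)),("cream",(.5,.2)),("green",(.5,.05)),("rust",(.5,-.1)),("tin",(.5,-.35))):
        m0=(P[...,2]>.02)&(P[...,2]<.06)&(P[...,0]<.6)&(P[...,0]>.4)
        k,l,st,ct=cv2.connectedComponentsWithStats(m0.astype(np.uint8))
        break
    for i in range(1,k):
        if 15<st[i,4]<2000:
            q=P[l==i]; zt=np.median(q[:,2]); q=q[abs(q[:,2]-zt)<.005]
            (c,wh,a)=cv2.minAreaRect(q[:,:2].astype(np.float32))
            print(n,st[i,4],"med z",zt.round(4),"mean",q[:,:2].mean(0).round(4),"rect",np.round(c,4),np.round(wh,4),round(a,1))
    b=(abs(P[...,2]-.01)<.004)&(P[...,0]<.8)&(P[...,0]>.5)&(abs(P[...,1])<.3)&(f[...,2]>f[...,0]*1.6)
    q=P[b]; print(n,"board",len(q),np.median(q[:,2]),[np.round(x,4) for x in cv2.minAreaRect(q[:,:2].astype(np.float32))])
    print(n,"table z",np.median(P[...,2][(abs(P[...,0]-.5)<.04)&(abs(P[...,1])<.3)]))
E
```

```text
board T [ 0.6348 -0.0256] sides [0.418  0.1678 0.4161 0.1672] ang [-98.3 171.3  81.7  -8.1]
board S [ 0.6346 -0.0197] sides [0.4144 0.1609 0.415  0.1657] ang [ 81.6  -8.  -97.7 171.8]
dish T [ 0.5757 -0.1528] sides [0.0996 0.0826 0.0984 0.0855] ang [-96.8 174.5  84.9  -4.7]
dish S [ 0.5764 -0.1488] sides [0.1042 0.076  0.1016 0.078 ] ang [  85.    -1.8  -93.9 -179.9]
sign foot [0.6139 0.1163] sides [0.0978 0.0503 0.0901 0.0446] ang [-96.6 173.6  79.3   3.8]
blue T [0.4773 0.3778] sides [0.0831 0.056  0.0825 0.053 ] ang [ -79.6 -171.    98.4    9.6]
cream T [0.4312 0.2285] sides [0.0784 0.0561 0.0797 0.0553] ang [-103.1  167.3   76.3  -14. ]
green T [0.4358 0.0775] sides [0.0823 0.0571 0.0809 0.0566] ang [ -88.3 -178.4   91.3    3. ]
tin [[ 0.48212326 -0.39300411]] [[ 0.48321427 -0.38539779]]
T 138 med z 0.0361 mean [0.5663 0.6426] rect [0.5669 0.6439] [0.0529 0.0157] 4.3
T 56 med z 0.0215 mean [0.5933 0.1042] rect [0.596  0.1106] [0.0742 0.0155] 79.2
T 88 med z 0.0248 mean [ 0.5676 -0.11  ] rect [ 0.5683 -0.1102] [0.0153 0.0612] 84.6
T 285 med z 0.0248 mean [ 0.5669 -0.1531] rect [ 0
[... 2028 characters left out ...]
02 med z 0.029 mean [0.4791 0.3837] rect [0.4769 0.3832] [0.0618 0.082 ] 8.6
S 666 med z 0.0289 mean [0.4876 0.5211] rect [0.4862 0.5206] [0.0592 0.0835] 46.0
S 79 med z 0.0359 mean [0.4608 0.6324] rect [0.4602 0.6328] [0.0233 0.009 ] 83.6
S 50 med z 0.0341 mean [0.5021 0.6427] rect [0.5006 0.6426] [0.0529 0.0044] 0.4
S 38 med z 0.0318 mean [0.4581 0.7615] rect [0.4568 0.7614] [0.0127 0.0125] 87.0
S 35 med z 0.0497 mean [0.5245 0.6968] rect [0.5244 0.6961] [0.0029 0.0119] 1.5
S 53 med z 0.0331 mean [0.5709 0.6428] rect [0.5682 0.6427] [0.0508 0.0048] 0.4
S board 5188 0.009331571412893145 [array([ 0.6355, -0.0226]), array([0.4201, 0.1705]), np.float64(81.5988)]
S table z -0.000209195407719808
```

Both cameras agree to about 4 mm. The bars and dish are clear, and the board is at about (0.635, -0.023) with its y axis at about 81.7°. Next I'll move the wrist camera over the dish and then over the green bar for a third measurement.

```bash
cat >> h.py <<'E'
def q(phi_deg):
    a=np.radians(phi_deg)/2; return [0,float(np.cos(a)),float(np.sin(a)),0]
E
python3 - <<'E'
from bench import *
from h import *
import pickle
d={}
move_to([.60,-.09,.26],q(82)); 
r=get_image("wrist"); d["dish"]=r; cv2.imwrite("pics/w_dish.png",r["frame"]); print(state()["time"],state()["ee_pos"])
move_to([.435,.079,.16],q(91))
r=get_image("wrist"); d["green"]=r; cv2.imwrite("pics/w_green.png",r["frame"]); print(state()["time"],state()["ee_pos"],state()["joint_pos"])
pickle.dump(d,open("im1.pkl","wb"))
E
```

```text
2.625 [ 0.59981955 -0.09093561  0.2598866 ]
3.6833 [0.43602993 0.0783929  0.16094933] [ 1.01303502e-01 -3.42938838e-01  1.70367250e+00 -2.90556346e-04
  1.77927893e+00  8.50079737e-02]
```

View pics/w_dish.png

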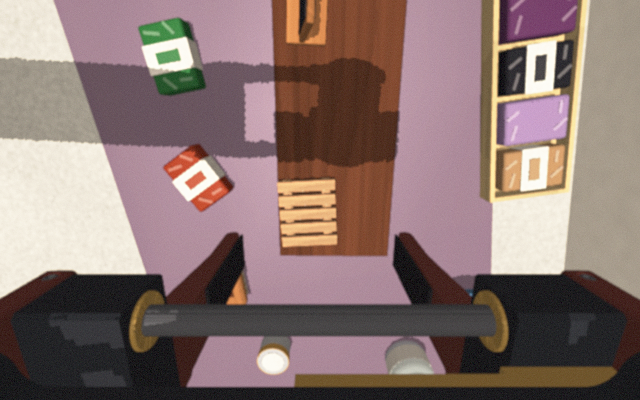

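View pics/w_green.png

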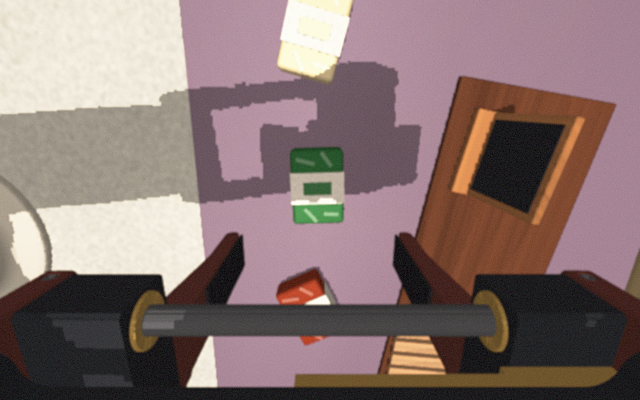

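The first wrist view shows the dish slats at (280-337, 180-247) and the near end of the board at v≈254. The second shows the green bar at (291-343, 148-223) between the jaw lines. I'll measure on enlarged crops.

```bash
python3 - <<'E'
import cv2,pickle
d=pickle.load(open("im1.pkl","rb"))
c=d["dish"]["frame"][160:265,260:410]; cv2.imwrite("pics/d1.png",cv2.resize(c,None,fx=5,fy=5,interpolation=cv2.INTER_CUBIC))
c=d["green"]["frame"][135:235,270:370]; cv2.imwrite("pics/d2.png",cv2.resize(c,None,fx=5,fy=5,interpolation=cv2.INTER_CUBIC))
E
```

```text
(no output)
```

View pics/d1.png

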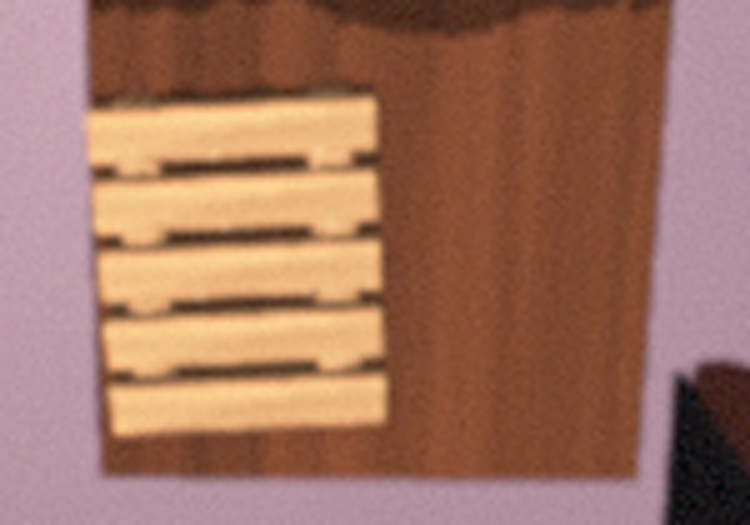

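View pics/d2.png

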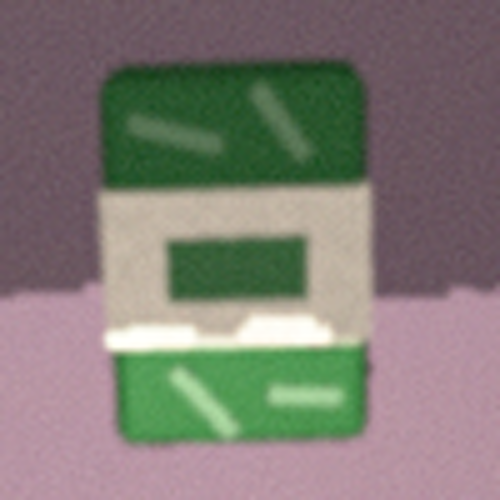

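```bash
python3 - <<'E'
from h import *
import pickle
d=pickle.load(open("im1.pkl","rb"));W=d["dish"];G=d["green"]
def show(n,c):
    e=np.roll(c,-1,0)-c; print(n,c.mean(0).round(4),"sides",np.linalg.norm(e,axis=1).round(4),"ang",np.degrees(np.arctan2(e[:,1],e[:,0])).round(1))
show("dish W",ray(W,uncrop([(86,110),(376,97),(387,424),(111,437)],260,160,5),.026))
b=ray(W,uncrop([(88,10),(672,10),(635,476),(102,476)],260,160,5),.010)
show("board",b); print(b)
show("green W",ray(G,uncrop([(102,67),(362,63),(367,438),(120,443)],270,135,5),.030))
# depth-based
for n,R,x in(("W",W,0),("G",G,0)):
    P=cloud(R); print("table",np.median(P[...,2][(abs(P[...,2])<.004)]))
    m0=((P[...,2]>.02)&(P[...,2]<.06)).astype(np.uint8)
    k,l,st,ct=cv2.connectedComponentsWithStats(m0)
    for i in range(1,k):
        if 200<st[i,4]<9000 and st[i,0]>100:
            p=P[l==i]; zt=np.median(p[:,2]); p=p[abs(p[:,2]-zt)<.006]
            print(n,ct[i].round(0),"z",zt.round(4),"mean",p[:,:2].mean(0).round(4),[np.round(a,4) for a in cv2.minAreaRect(p[:,:2].astype(np.float32))])
P=cloud(W);f=W["frame"].astype(int)
b=(abs(P[...,2]-.01)<.004)&(f[...,2]>f[...,0]*1.4)&(np.arange(400)[:,None]<262)&(P[...,0]<.75)
b=cv2.morphologyEx(b.astype(np.uint8),cv2.MORPH_OPEN,np.ones((3,3)))>0
p=P[b]; print(len(p),cv2.minAreaRect(p[:,:2].astype(np.float32)))
E
```

```text
dish W [ 0.575  -0.1533] sides [0.082  0.1004 0.0832 0.1009] ang [ -5.5 -95.4 174.8  83.9]
board [ 0.6146 -0.1585] sides [0.1682 0.1476 0.1682 0.1476] ang [ -8.1 -98.6 171.8  81.4]
[[ 0.5424207  -0.07360871]
 [ 0.70887941 -0.0974462 ]
 [ 0.6867729  -0.24341023]
 [ 0.52026768 -0.21950455]]
green W [0.4345 0.0796] sides [0.0536 0.0822 0.0547 0.0825] ang [   1.8  -87.1 -177.9   92.1]
table 0.0014856067204066814
W [306.  24.] z 0.023 mean [0.611  0.0912] [array([0.6108, 0.0937]), array([0.05, 0.05]), np.float64(79.2154)]
W [170.  56.] z 0.0309 mean [0.4363 0.0779] [array([0.4345, 0.0774]), array([0.0586, 0.0822]), np.float64(2.6821)]
W [197. 178.] z 0.0311 mean [ 0.4298 -0.0786] [array([ 0.4285, -0.0797]), array([0.0575, 0.0823]), np.float64(26.2912)]
W [306. 193.] z 0.027 mean [ 0.5781 -0.1212] [array([ 0.5779, -0.1218]), array([0.0364, 0.0817]), np.float64(84.5154)]
W [308. 227.] z 0.027 mean [ 0.5733 -0.1728] [array([ 0.5729, -0.174 ]), array([0.0573, 0.0819]), np.float64(84.7714)]
W [239. 293.] z 0.0305 mean [ 0.4477 -0.2671] [array([ 0.4528, -0.2656]), array([0.0545, 0.0273]), np.fl
[... 280 characters left out ...]
13
G [314.  37.] z 0.0313 mean [0.429  0.2224] [array([0.4286, 0.2251]), array([0.0732, 0.0573]), np.float64(76.7546)]
G [485. 153.] z 0.0324 mean [0.6067 0.1171] [array([0.607 , 0.1151]), array([0.0878, 0.0046]), np.float64(79.0994)]
G [317. 186.] z 0.0313 mean [0.4343 0.0801] [array([0.4343, 0.0777]), array([0.0565, 0.0824]), np.float64(2.1231)]
G [304. 293.] z 0.0309 mean [ 0.4209 -0.0521] [array([ 0.4191, -0.0604]), array([0.0572, 0.0413]), np.float64(24.4703)]
G [414. 357.] z 0.0271 mean [ 0.5636 -0.1463] [array([ 0.5675, -0.1428]), array([0.0764, 0.0613]), np.float64(3.3657)]
25439 ((0.629436194896698, -0.05829070508480072), (0.3511389195919037, 0.16850201785564423), 81.56436920166016)
```

The dish is yawed about -5.4°, slightly different from the board at -8.4°. All three cameras put it at about (0.5753, -0.152). Now I'll pick the green bar and lay it along the dish.

```bash
cat >> h.py <<'E'
from bench import *
def st(tag):
    s=state(); print(tag,"t",round(s["time"],2),"ee",s["ee_pos"].round(4),"F",s["ft_force"].round(1),"gap",round(s["finger_gap"],4))
def pick(x,y,phi,ztcp,zup=.14):
    move_to([x,y,ztcp+.07],q(phi)); move_l([x,y,ztcp],.1); hold(.1); st("at"); close(); hold(.2); st("closed")
    move_l([x,y,zup],.2); st("lifted")
def place_down(x,y,phi,ztcp,zup=.14):
    move_to([x,y,zup],q(phi)); move_l([x,y,ztcp+.025],.15); move_l([x,y,ztcp],.04); hold(.2); st("down")
def release(x,y,zup=.14):
    gripper_open(); hold(.1); move_l([x,y,zup],.2); st("released")
E
python3 - <<'E'
from h import *
pick(.4345,.079,92.2,.013)
place_down(.5753,-.152,84.6,.040)
E
```

```text
at t 5.04 ee [0.4352 0.0791 0.014 ] F [-0.1 -0.4 -0.2] gap 0.0879
closed t 6.58 ee [0.4345 0.079  0.013 ] F [ 0.4 -0.5 -0.8] gap 0.0005
lifted t 7.37 ee [0.434  0.0789 0.1386] F [-0.3  0.7 -0.8] gap 0.0007
down t 10.04 ee [ 0.5755 -0.1521  0.0404] F [-0.3  0.2  1. ] gap 0.0003
```

The fingers closed to a 0 mm gap, so nothing was gripped. I'll look before doing anything else.

```bash
python3 - <<'E'
from h import *
for n in ["top","wrist","scene"]:
    r=get_image(n); cv2.imwrite(f"pics/{n}1.png",r["frame"])
E
```

```text
(no output)
```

View pics/scene1.png

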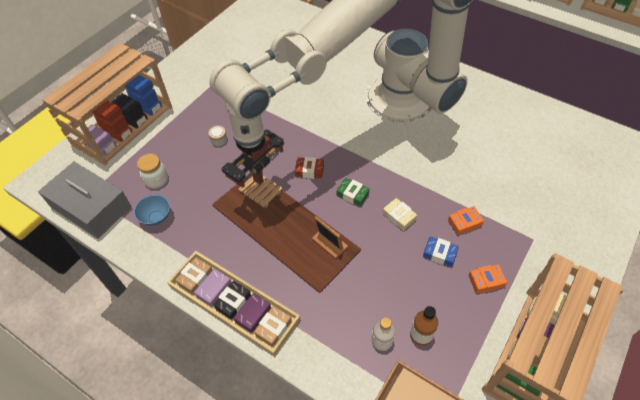

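View pics/top1.png

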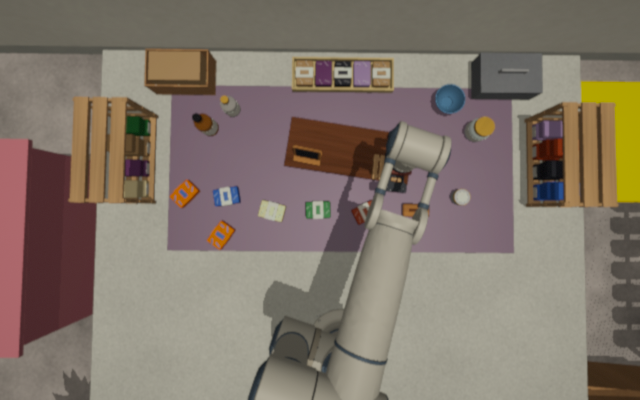

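View pics/wrist1.png

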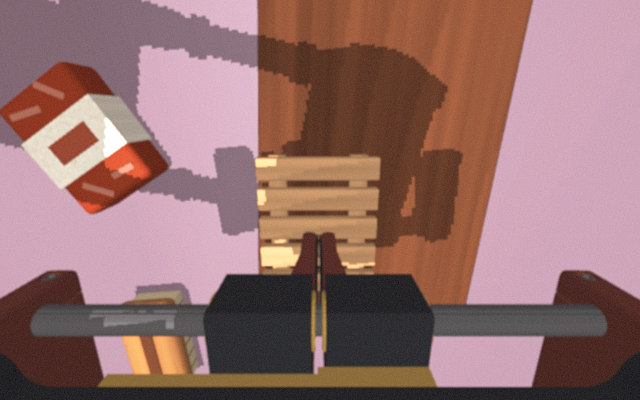

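```bash
python3 - <<'E'
from h import *
s=state(); print(s["ee_pos"],s["ee_rot"])
for n in ["top","wrist","scene"]:
    r=get_image(n)
    print(n,"tip proj",proj(r,s["ee_pos"]+[0,0,-.008]).round(1),"grasp",proj(r,s["ee_pos"]+[0,0,.011]).round(1))
    if n=="wrist":
        print("depth col",r["depth"][225:275:6,312].round(3)); P=cloud(r); print(P[230:275:6,310].round(3), P[230:275:6,318].round(3))
        c=r["frame"][140:300,220:420]; cv2.imwrite("pics/w1c.png",cv2.resize(c,None,fx=3.8,fy=3.7))
    if n=="scene":
        c=r["frame"][90:230,180:380]; cv2.imwrite("pics/s1c.png",cv2.resize(c,None,fx=4,fy=4,interpolation=cv2.INTER_CUBIC))
    if n!="wrist":
        P=cloud(r); m=(abs(P[...,2]-.0295)<.004)&(abs(P[...,0]-.435)<.06)&(abs(P[...,1]-.079)<.08); p=P[m]
        print(len(p),p.mean(0),cv2.minAreaRect(p[:,:2].astype(np.float32)))
E
```

```text
[ 0.57538067 -0.15204498  0.04021091] [1.27216267e-04 7.39642808e-01 6.72999626e-01 6.43095470e-05]
top tip proj [[387.8 167.6]] grasp [[388.9 166.9]]
372 [0.43444845 0.07763192 0.02928424] ((0.43406569957733154, 0.07653811573982239), (0.05251339450478554, 0.07889293879270554), 0.46234917640686035)
wrist tip proj [[318.8 230.7]] grasp [[318.9 242.3]]
depth col [0.208 0.21  0.168 0.16  0.152 0.146 0.14  0.135 0.129]
[[ 0.569 -0.153  0.026]
 [ 0.571 -0.141  0.067]
 [ 0.572 -0.141  0.074]
 [ 0.572 -0.141  0.082]
 [ 0.572 -0.141  0.088]
 [ 0.572 -0.141  0.096]
 [ 0.572 -0.141  0.101]
 [ 0.572 -0.141  0.106]] [[ 0.575 -0.153  0.028]
 [ 0.576 -0.143  0.064]
 [ 0.576 -0.142  0.072]
 [ 0.576 -0.143  0.079]
 [ 0.576 -0.143  0.086]
 [ 0.576 -0.143  0.092]
 [ 0.576 -0.143  0.098]
 [ 0.575 -0.145  0.099]]
scene tip proj [[259.  186.4]] grasp [[258.2 182.5]]
379 [0.43626319 0.08146645 0.02936816] ((0.43612799048423767, 0.08124786615371704), (0.062083061784505844, 0.08153002709150314), 3.362386465072632)
```

View pics/w1c.png

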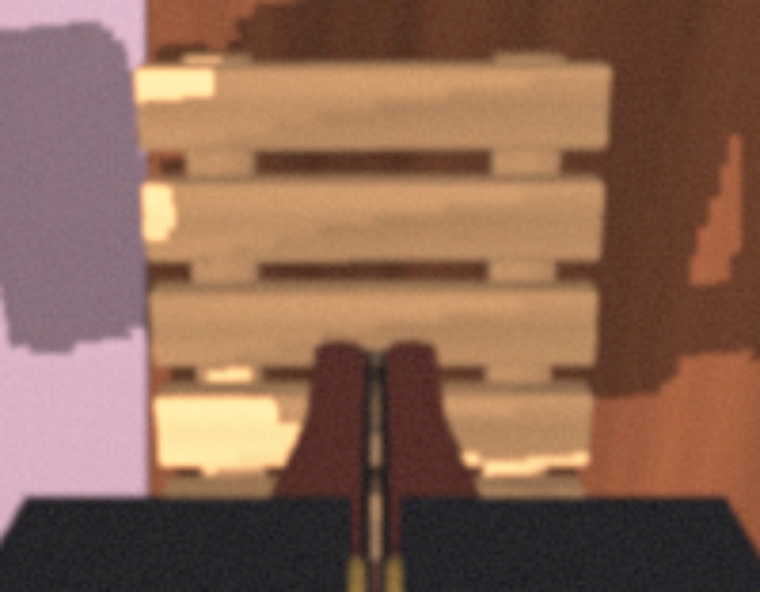

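View pics/s1c.png

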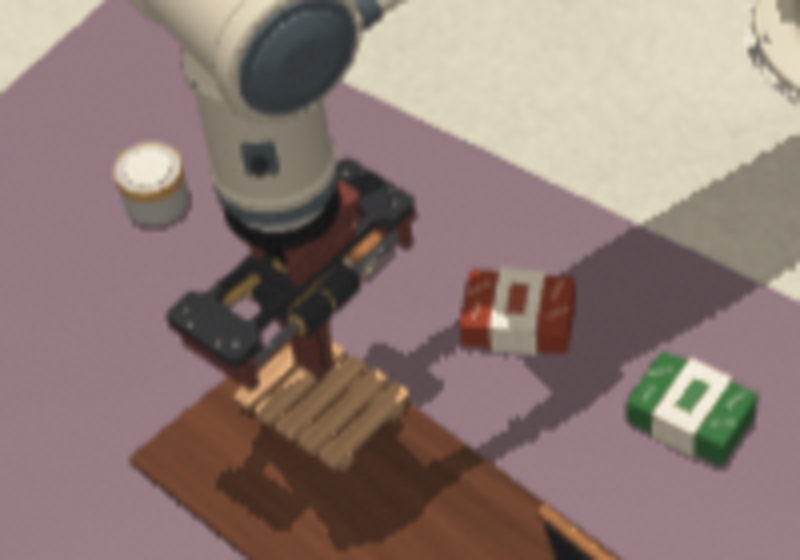

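```bash
python3 - <<'E'
from h import *
import bench
print([n for n in dir(bench) if not n.startswith("__")], getattr(bench,"tcp_to_tips",None))
s=state(); e=s["ee_pos"]
r=get_image("wrist"); P=cloud(r)
for c in(308,311,313,325,328): print(c,[(v,P[v,c].round(4).tolist()) for v in range(229,238)])
for zz in (.032,.04,.05,.06,.065): print(zz,proj(r,[e[0],e[1]+.01,zz]).round(1))
r=get_image("scene");P=cloud(r)
m=(np.hypot(P[...,0]-e[0],P[...,1]-e[1])<.03)&(P[...,2]>.035)&(P[...,2]<.12)
print(np.sort(P[...,2][m])[:40].round(3)); 
v,u=np.where(m&(P[...,2]<.08)); print(v.max(),u[v==v.max()])
E
```

```text
['IKError', 'close', 'get_image', 'gripper_open', 'hold', 'inverse_kinematics', 'job_done', 'move_l', 'move_to', 'movej', 'state', 'tcp_to_tips'] 0.008
308 [(229, [0.5678, -0.1519, 0.0274]), (230, [0.5677, -0.1528, 0.027]), (231, [0.5676, -0.1536, 0.0269]), (232, [0.57, -0.1411, 0.0598]), (233, [0.5701, -0.1408, 0.0619]), (234, [0.57, -0.1412, 0.0626]), (235, [0.5702, -0.1406, 0.0655]), (236, [0.5702, -0.1406, 0.0668]), (237, [0.5702, -0.1412, 0.067])]
311 [(229, [0.5698, -0.1523, 0.027]), (230, [0.5698, -0.1526, 0.028]), (231, [0.5697, -0.1537, 0.0272]), (232, [0.5718, -0.1408, 0.0608]), (233, [0.5718, -0.1407, 0.0625]), (234, [0.5718, -0.1408, 0.0638]), (235, [0.5718, -0.141, 0.0649]), (236, [0.5719, -0.1409, 0.0666]), (237, [0.572, -0.1406, 0.0688])]
313 [(229, [0.5713, -0.1519, 0.0283]), (230, [0.5712, -0.153, 0.0274]), (231, [0.5711, -0.1537, 0.0275]), (232, [0.571, -0.1543, 0.0278]), (233, [0.5729, -0.1413, 0.0615]), (234, [0.5729, -0.1415, 0.0625]), (235, [0.573, -0.1406, 0.0661]), (236, [0.5821, -0.0754, 0.2226]), (237, [0.5731, -0.1406, 0.069])]
325 [(229, [0.5795, -0.1531, 
[... 258 characters left out ...]
796, -0.1419, 0.0674])]
328 [(229, [0.5816, -0.1535, 0.0268]), (230, [0.5815, -0.1537, 0.028]), (231, [0.5815, -0.1552, 0.0262]), (232, [0.5815, -0.142, 0.0602]), (233, [0.5815, -0.1421, 0.0616]), (234, [0.5814, -0.1417, 0.0639]), (235, [0.5814, -0.1417, 0.0653]), (236, [0.5813, -0.1416, 0.067]), (237, [0.5813, -0.142, 0.0675])]
0.032 [[317.4 216.8]]
0.04 [[317.4 220.9]]
0.05 [[317.4 226.5]]
0.06 [[317.3 232.8]]
0.065 [[317.3 236.2]]
[0.058 0.059 0.061 0.062 0.063 0.063 0.063 0.064 0.064 0.064 0.065 0.065
 0.065 0.066 0.066 0.067 0.067 0.067 0.07  0.07  0.07  0.07  0.071 0.071
 0.071 0.072 0.072 0.072 0.072 0.072 0.073 0.074 0.074 0.075 0.075 0.076
 0.076 0.076 0.076 0.078]
184 [258 259 260]
```

The two depth views agree that the real fingertips sit at z≈0.059 while the TCP reads 0.040. The tips are therefore about 19 mm above the TCP, not 8 mm below it as stated. That explains the miss: the fingers closed above the bar, and the bar hasn't moved. I'll go back with the measured offset and verify it while descending.

```bash
python3 - <<'E'
from h import *
move_l([.5753,-.152,.12],.25); gripper_open()
move_to([.4345,.079,.06],q(92.2)); move_l([.4345,.079,.012],.1); hold(.2); st("pre")
e=state()["ee_pos"]
r=get_image("wrist"); cv2.imwrite("pics/w2.png",r["frame"]); P=cloud(r)
c=r["frame"][130:300,190:450]; cv2.imwrite("pics/w2c.png",cv2.resize(c,None,fx=3,fy=3))
# finger front-face points
f=P[150:300,190:450].reshape(-1,3)
m=(abs(f[:,1]-(e[1]+.01))<.006)&(f[:,2]<.09)&(f[:,2]>.005)&(abs(abs(f[:,0]-e[0])-.048)<.012)
for sgn in(-1,1):
    g=f[m&(np.sign(f[:,0]-e[0])==sgn)]; print(sgn,len(g),np.sort(g[:,2])[:12].round(4), g[:,0].min().round(4),g[:,0].max().round(4))
E
```

```text
pre t 14.19 ee [0.4351 0.079  0.0129] F [-0.3  1.2 -0.2] gap 0.0874
-1 1475 [0.0324 0.033  0.0333 0.0333 0.0334 0.0334 0.0336 0.0339 0.0341 0.0342
 0.0343 0.0344] 0.379 0.3911
1 1695 [0.0332 0.0333 0.0336 0.0337 0.0338 0.0339 0.0339 0.034  0.0341 0.0341
 0.0342 0.0342] 0.4776 0.4894
```

View pics/w2c.png

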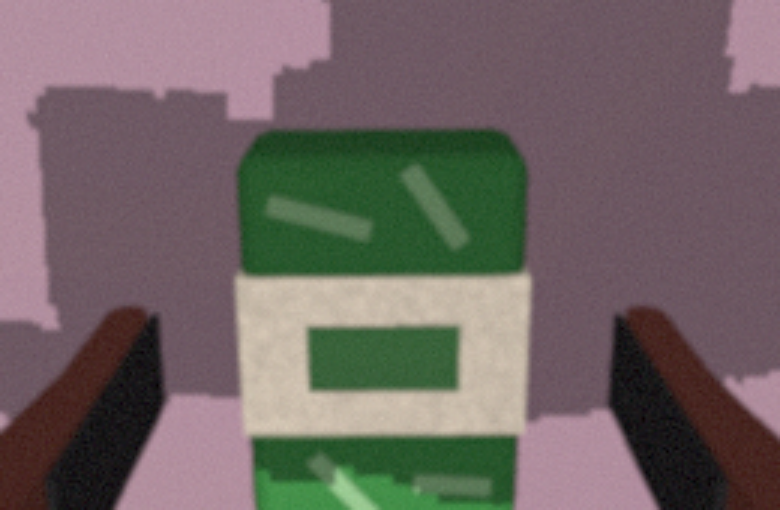

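The green bar is centred between the pads, and the tips are again at about ee_z + 0.019. I'll descend to ee_z = -0.014, which puts the tips 5 mm above the table, and grip.

```bash
python3 - <<'E'
from h import *
x,y=.4345,.079
move_l([x,y,-.006],.06); st("a"); move_l([x,y,-.0135],.04); hold(.1); st("b")
close(); hold(.2); st("closed"); move_l([x,y,.12],.2); st("lifted")
r=get_image("wrist"); cv2.imwrite("pics/w3.png",r["frame"])
E
```

```text
a t 14.69 ee [ 0.434   0.079  -0.0067] F [-0.   0.5 -0.4] gap 0.0879
b t 15.12 ee [ 0.4346  0.079  -0.0134] F [-0.  -0.2  0. ] gap 0.0876
closed t 15.93 ee [ 0.4345  0.079  -0.0134] F [0.3 0.2 0.1] gap 0.0561
lifted t 16.74 ee [0.4339 0.0789 0.1185] F [-0.1  0.4 -1.3] gap 0.0558
```

View pics/w3.png

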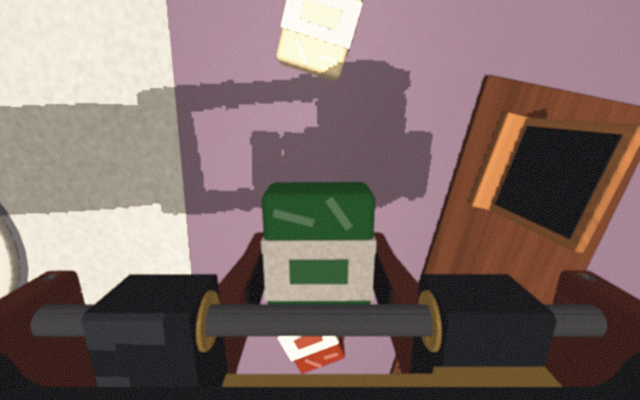

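The bar is held (gap 56 mm) and centred in the jaws. Now I'll place it on the dish.

```bash
python3 - <<'E'
from h import *
x,y=.5753,-.152
move_to([x,y,.10],q(84.6)); move_l([x,y,.035],.15); move_l([x,y,.013],.04); hold(.2); st("down")
F=state()["ft_force"][2]
gripper_open(); hold(.1); st("open"); move_l([x,y,.14],.25); 
move_to([.60,-.06,.22],q(82)); hold(.2)
r=get_image("wrist"); cv2.imwrite("pics/w4.png",r["frame"]); T=get_image("top");
c=r["frame"][130:280,240:420]; cv2.imwrite("pics/w4c.png",cv2.resize(c,None,fx=4,fy=4,interpolation=cv2.INTER_CUBIC))
import pickle; pickle.dump(dict(w=r,t=T),open("im4.pkl","wb")); st("end")
E
```

```text
down t 19.33 ee [ 0.5753 -0.152   0.0129] F [ 0.1  0.2 -1. ] gap 0.0559
open t 20.12 ee [ 0.5753 -0.152   0.013 ] F [ 0.4  0.1 -0.5] gap 0.0879
end t 21.64 ee [ 0.5994 -0.0611  0.2185] F [-0.7  0.5  0.7] gap 0.0879
```

View pics/w4.png

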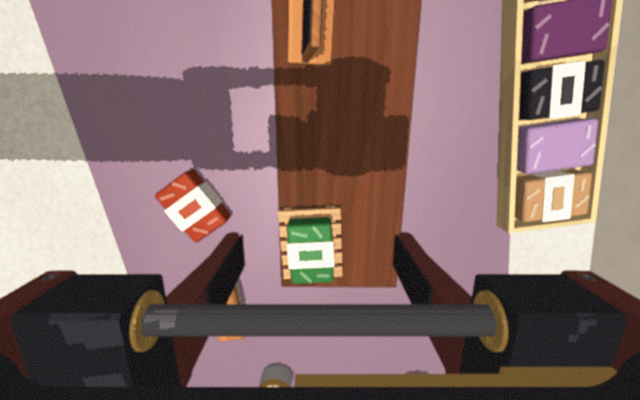

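View pics/w4c.png

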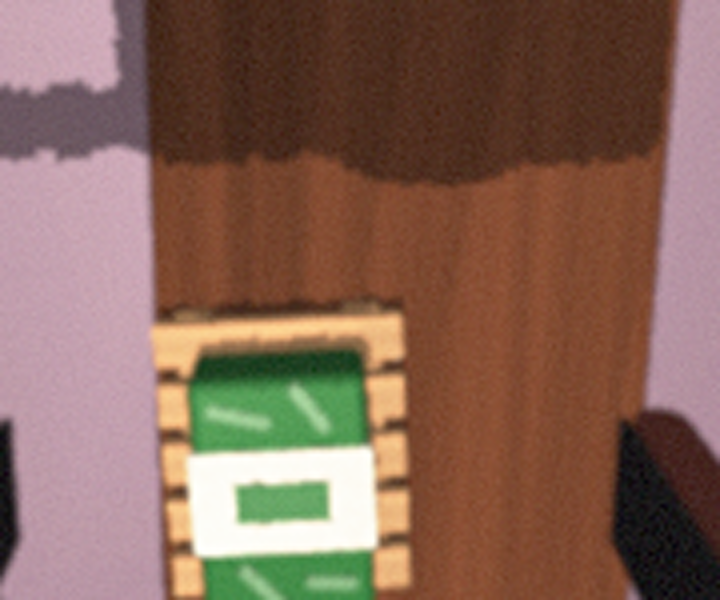

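The green bar at (311,250) sits within the dish (280-342, 207-285), squarely by eye. I'll check this in numbers relative to the dish.

```bash
python3 - <<'E'
from h import *
import pickle
d=pickle.load(open("im4.pkl","rb"))
for n in "wt":
    r=d[n];P=cloud(r);hsv=cv2.cvtColor(r["frame"],cv2.COLOR_BGR2HSV)
    near=(np.hypot(P[...,0]-.575,P[...,1]+.152)<.09)
    m=near&(abs(P[...,2]-.056)<.006); p=P[m]; print(n,"green",len(p),p.mean(0).round(4),[np.round(a,4) for a in cv2.minAreaRect(p[:,:2].astype(np.float32))])
r=d["w"]
c=ray(r,uncrop([(155,325),(403,315),(411,586),(173,597)],240,130,4),.026)
print(c, "front edge mid",c[:2].mean(0)); 
# dish centre from top/front edge: go 49.5 mm back along the axis
ax=np.array([np.cos(np.radians(84.6)),np.sin(np.radians(84.6))]); print("dish c",c[:2].mean(0)-.0495*ax, "x-mid rows", c[2:].mean(0))
g=ray(r,uncrop([(196,380),(363,375)],240,130,4),.056); print("green front edge",g.mean(0), "c",g.mean(0)-.041*ax, np.degrees(np.arctan2(*(g[1]-g[0])[::-1])))
b=ray(r,uncrop([(188,457),(373,448),(377,545),(196,557)],240,130,4),.056); print("band",b.mean(0),np.degrees(np.arctan2(*(b[1]-b[0])[::-1])))
E
```

```text
w green 2689 [ 0.5756 -0.15    0.0573] [array([ 0.575, -0.153]), array([0.0824, 0.0571]), np.float64(84.3582)]
t green 320 [ 0.5747 -0.163   0.0555] [array([ 0.5744, -0.161 ]), array([0.0662, 0.0571]), np.float64(84.4773)]
[[ 0.54002373 -0.09977512]
 [ 0.62058904 -0.10778344]
 [ 0.611309   -0.20668484]
 [ 0.52834065 -0.19930441]] front edge mid [ 0.58030638 -0.10377928]
dish c [ 0.57564802 -0.1530596 ] x-mid rows [ 0.56982483 -0.20299463]
green front edge [ 0.58012843 -0.11246803] c [ 0.57626999 -0.15328607] -6.2666992157166534
band [ 0.57508871 -0.15397603] -5.059441331325762
```

The placement is within about 1 mm and 1° of the dish. Next is the cream bar, measured first with the wrist camera.

```bash
cat >> h.py <<'E'
def look(x,y,phi,z,h=.03,rad=.06,name=None):
    move_to([x,y,z],q(phi)); hold(.25); r=get_image("wrist"); P=cloud(r)
    if name: cv2.imwrite(f"pics/{name}.png",r["frame"])
    m=((abs(P[...,2]-h-.001)<.006)&(np.hypot(P[...,0]-x,P[...,1]-y)<rad)).astype(np.uint8)
    k,l,s,c=cv2.connectedComponentsWithStats(m); i=1+np.argmax(s[1:,4]); p=P[l==i][:,:2]
    R=cv2.minAreaRect(p.astype(np.float32)); print("look",len(p),p.mean(0).round(4),np.round(R[0],4),np.round(R[1],4),round(R[2],2)); return r
E
python3 - <<'E'
from h import *
look(.4305,.2302,76.4,.13,name="w5"); st("")
E
```

```text
look 4667 [0.4301 0.2322] [0.4298 0.2302] [0.0812 0.0568] 75.62
 t 23.25 ee [0.431  0.2297 0.1301] F [-0.  -0.8  0.4] gap 0.0881
```

View pics/w5.png

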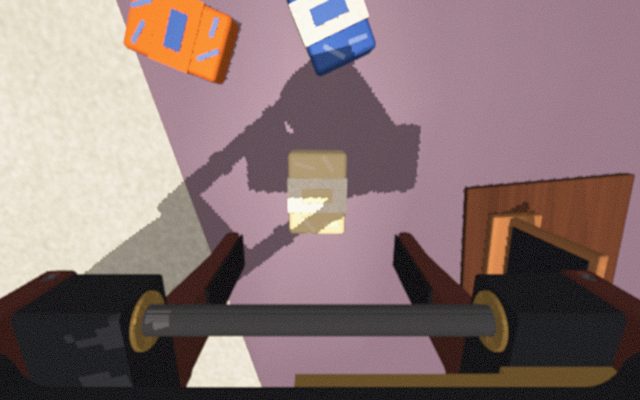

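The wrist view shows the cream bar at (317,192), aligned with the jaws, with its centre at (0.430, 0.2304). I'll pick it and stack it on the green one.

```bash
python3 - <<'E'
from h import *
x,y=.430,.2304
move_to([x,y,.04],q(76)); move_l([x,y,-.0135],.08); hold(.1); st("b")
close(); hold(.2); st("closed")
if state()["finger_gap"]<.05: raise SystemExit("no grip")
move_l([x,y,.14],.2)
x,y=.5752,-.1525
move_to([x,y,.14],q(84.6)); move_l([x,y,.065],.15); move_l([x,y,.0435],.04); hold(.2); st("down")
gripper_open(); hold(.1); st("open"); move_l([x,y,.15],.25); 
move_to([.60,-.06,.24],q(82)); hold(.2)
r=get_image("wrist"); cv2.imwrite("pics/w6.png",r["frame"]); P=cloud(r)
m=(np.hypot(P[...,0]-.575,P[...,1]+.152)<.09)&(abs(P[...,2]-.087)<.006); p=P[m]; print("cream",len(p),p.mean(0).round(4),[np.round(a,4) for a in cv2.minAreaRect(p[:,:2].astype(np.float32))])
st("")
E
```

```text
b t 24.62 ee [ 0.4305  0.2306 -0.0128] F [-0.6  0.1  0.2] gap 0.0881
closed t 25.42 ee [ 0.43    0.2304 -0.0135] F [-0.9  0.9  1.1] gap 0.0558
down t 29.38 ee [ 0.5753 -0.1525  0.0436] F [-0.2 -0.6 -1.1] gap 0.0557
open t 30.17 ee [ 0.5752 -0.1525  0.0435] F [-0.2 -0.1  0.6] gap 0.0878
cream 2809 [ 0.5757 -0.1499  0.0873] [array([ 0.5751, -0.1526]), array([0.0815, 0.0569]), np.float64(84.1066)]
 t 31.58 ee [ 0.5993 -0.0612  0.2379] F [-0.1  0.3  0.4] gap 0.0876
```

View pics/w6.png

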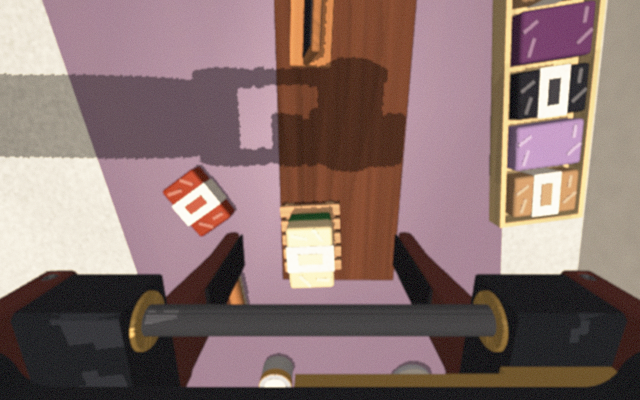

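The cream bar is within 1 mm of the green one. Now I'll look at the blue bar.

```bash
python3 - <<'E'
from h import *
move_to([.5,.15,.2],q(90))
look(.477,.3805,99.7,.13,name="w7"); st("")
E
```

```text
look 4656 [0.4761 0.3833] [0.4764 0.3812] [0.0569 0.0807] 9.48
 t 33.77 ee [0.4777 0.3797 0.1308] F [-0.8  0.4 -0.4] gap 0.0881
```

View pics/w7.png

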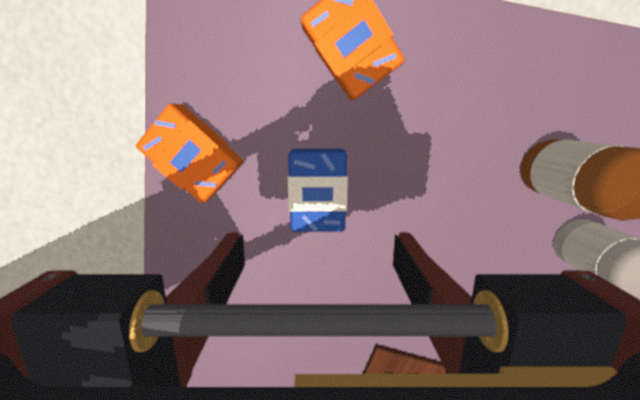

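The blue bar at (317,190) is aligned with the jaws, with its centre at (0.4766, 0.381). The orange look-alikes stay clear of the fingers. I'll pick it and place it at the gap middle, board (-40, 0) = world (0.595, -0.018).

```bash
python3 - <<'E'
from h import *
x,y=.4766,.381
move_to([x,y,.04],q(99.5)); move_l([x,y,-.0135],.08); hold(.1); st("b")
close(); hold(.2); st("closed")
if state()["finger_gap"]<.05: raise SystemExit("no grip")
move_l([x,y,.16],.2)
x,y=.5949,-.0178
move_to([x,y,.16],q(81.6)); hold(.1); move_l([x,y,.02],.15); move_l([x,y,-.0028],.04); hold(.2); st("down")
gripper_open(); hold(.1); st("open"); move_l([x,y,.15],.25); 
move_to([.61,-.10,.26],q(82)); hold(.2)
r=get_image("wrist"); cv2.imwrite("pics/w8.png",r["frame"]); P=cloud(r)
m=(np.hypot(P[...,0]-x,P[...,1]-y)<.06)&(abs(P[...,2]-.041)<.006); p=P[m]; print("blue",len(p),p.mean(0).round(4),[np.round(a,4) for a in cv2.minAreaRect(p[:,:2].astype(np.float32))])
import pickle; pickle.dump(r,open("im8.pkl","wb"))
c=r["frame"][0:270,230:450]; cv2.imwrite("pics/w8c.png",cv2.resize(c,None,fx=2.2,fy=2.2,interpolation=cv2.INTER_CUBIC))
st("")
E
```

```text
b t 35.14 ee [ 0.4771  0.3813 -0.0126] F [-0.5 -0.4  0.4] gap 0.0878
closed t 35.94 ee [ 0.4766  0.381  -0.0134] F [-0.2 -0.   1.1] gap 0.056
down t 40.59 ee [ 0.5949 -0.0178 -0.0028] F [ 0.3  0.8 -1. ] gap 0.0557
open t 41.38 ee [ 0.5949 -0.0178 -0.0028] F [-0.8  0.1 -1.2] gap 0.0878
blue 2948 [ 0.5954 -0.0172  0.0412] [array([ 0.5947, -0.0181]), array([0.081 , 0.0564]), np.float64(82.1565)]
 t 42.99 ee [ 0.6095 -0.0988  0.2579] F [ 0.4  0.3 -0.5] gap 0.0874
```

View pics/w8.png

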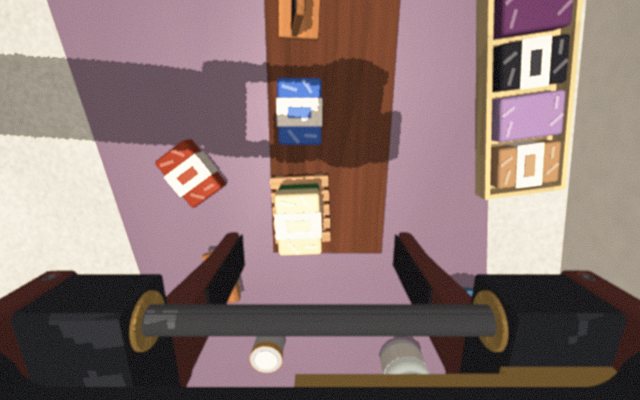

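View pics/w8c.png

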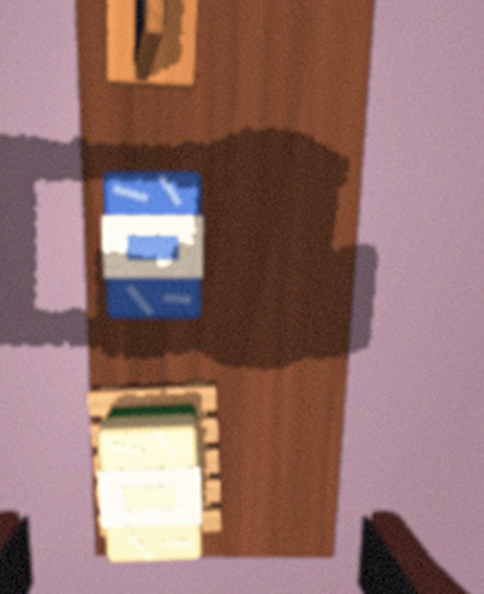

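The blue bar is measured at (0.5947, -0.0181) with its long axis at about 82°, matching the board. Next is the tin. I'll grip it with the jaws along the board's length so the fingers clear the blue bar.

```bash
python3 - <<'E'
from h import *
import pickle
r=pickle.load(open("im8.pkl","rb"))
print("sign foot edge",ray(r,uncrop([(107,80),(194,84)],230,0,2.2),.018).round(4).tolist(),"dish edge",ray(r,uncrop([(88,390),(217,388)],230,0,2.2),.026).round(4).tolist())
move_to([.5,-.38,.15],q(-8.4))
r=look(.4812,-.3915,-8.4,.13,h=.04,name="w9"); st("")
c=r["frame"][110:270,230:410]; cv2.imwrite("pics/w9c.png",cv2.resize(c,None,fx=4,fy=3.7,interpolation=cv2.INTER_CUBIC))
pickle.dump(r,open("im9.pkl","wb"))
E
```

```text
sign foot edge [[0.5821, 0.0759], [0.631, 0.0669]] dish edge [[0.5397, -0.0986], [0.6211, -0.1086]]
look 2398 [ 0.4812 -0.3934] [ 0.4802 -0.3935] [0.0522 0.0526] 80.31
 t 44.76 ee [ 0.4821 -0.3912  0.1309] F [0.7 0.5 0.2] gap 0.0879
```

View pics/w9.png

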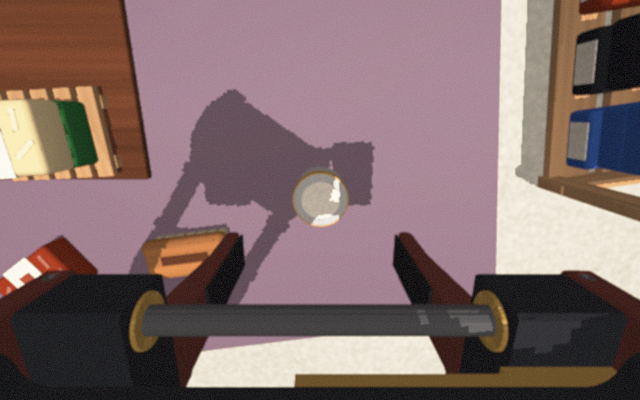

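The gap ends check out: dish edge at -87 mm and sign foot at +90 mm in the board frame, so the blue bar is midway. The wrist view shows the tin at (320,198), world (0.4806, -0.393). I'll pick it and stand it 79 mm behind the blue bar's centre.

```bash
python3 - <<'E'
from h import *
x,y=.4807,-.3929
move_to([x,y,.05],q(-8.4)); hold(.1); move_l([x,y,-.0125],.08); hold(.2); st("b")
close(); hold(.2); st("closed")
if state()["finger_gap"]<.045: raise SystemExit("no grip")
move_l([x,y,.16],.2)
x,y=.6730,-.0295
move_to([x,y,.16],q(-8.4)); hold(.1); move_l([x,y,.02],.15); move_l([x,y,-.0018],.04); hold(.2); st("down")
gripper_open(); hold(.1); st("open"); move_l([x,y,.15],.25); 
move_to([.61,-.10,.26],q(82)); hold(.25)
r=get_image("wrist"); cv2.imwrite("pics/w10.png",r["frame"]); P=cloud(r)
for n,c,h in(("tin",(x,y),.051),("blue",(.5949,-.0178),.041),("cream",(.575,-.1525),.087)):
    m=(np.hypot(P[...,0]-c[0],P[...,1]-c[1])<.07)&(abs(P[...,2]-h)<.006)
    if n=="blue": m&=(P[...,0]<.638)
    if n=="tin": m&=(P[...,0]>.64)
    p=P[m]; print(n,len(p),p.mean(0).round(4),[np.round(a,4) for a in cv2.minAreaRect(p[:,:2].astype(np.float32))])
c=r["frame"][0:270,230:450]; cv2.imwrite("pics/w10c.png",cv2.resize(c,None,fx=2.2,fy=2.2,interpolation=cv2.INTER_CUBIC))
st("")
E
```

```text
b t 46.41 ee [ 0.4811 -0.3932 -0.0117] F [0.2 0.8 0.6] gap 0.0877
closed t 47.27 ee [ 0.4807 -0.3929 -0.0125] F [-0.7  0.3  0.2] gap 0.0511
down t 51.88 ee [ 0.6731 -0.0295 -0.0018] F [ 0.3  0.4 -1.2] gap 0.0509
open t 52.71 ee [ 0.673  -0.0295 -0.0018] F [ 0.1 -1.  -0.3] gap 0.0876
tin 1466 [ 0.6728 -0.0302  0.0514] [array([ 0.6728, -0.0303]), array([0.0515, 0.0515]), np.float64(82.3035)]
blue 2878 [ 0.5953 -0.0177  0.0412] [array([ 0.5948, -0.0187]), array([0.08  , 0.0568]), np.float64(82.0381)]
cream 2733 [ 0.5758 -0.1507  0.0872] [array([ 0.5752, -0.1531]), array([0.0821, 0.057 ]), np.float64(84.7524)]
 t 55.27 ee [ 0.61   -0.0999  0.2597] F [ 0.5 -1.1 -0.1] gap 0.0879
```

View pics/w10c.png

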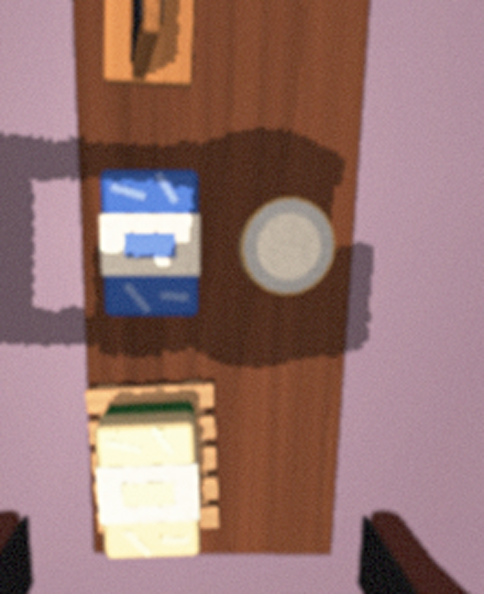

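The tin stands 78.9 mm from the blue bar's centre at -8.5°, so the gap is about 25 mm, straight behind it. I'll retract, take a final overall look and hand in.

```bash
python3 - <<'E'
from h import *
move_to([.40,-.40,.28],q(13)); hold(.5)
r=get_image("scene"); cv2.imwrite("pics/s11.png",r["frame"]); t=get_image("top"); P=cloud(t); cv2.imwrite("pics/t11.png",t["frame"])
for n,c,h in(("tin",(.673,-.0295),.05),("blue",(.5949,-.0178),.04),("cream",(.575,-.1525),.086),("rust",(.43,-.08),.03),("brush",(.4351,-.2442),.029)):
    m=(np.hypot(P[...,0]-c[0],P[...,1]-c[1])<.047)&(abs(P[...,2]-h)<.006)
    p=P[m]; print(n,len(p),p.mean(0).round(4),[np.round(a,4) for a in cv2.minAreaRect(p[:,:2].astype(np.float32))] if len(p)>4 else 0)
st("")
E
```

```text
tin 200 [ 0.6722 -0.0298  0.0493] [array([ 0.6725, -0.0308]), array([0.0493, 0.0522]), np.float64(89.6846)]
blue 417 [ 0.5944 -0.0183  0.0391] [array([ 0.5944, -0.0185]), array([0.0818, 0.0571]), np.float64(82.3953)]
cream 452 [ 0.5746 -0.1528  0.0853] [array([ 0.575 , -0.1531]), array([0.0823, 0.057 ]), np.float64(83.3909)]
rust 416 [ 0.4279 -0.0794  0.0293] [array([ 0.4279, -0.0794]), array([0.056 , 0.0811]), np.float64(26.9958)]
brush 344 [ 0.4353 -0.2437  0.0286] [array([ 0.4351, -0.2434]), array([0.0429, 0.0862]), np.float64(0.4662)]
 t 57.24 ee [ 0.4  -0.4   0.28] F [-0.7  0.7  0.5] gap 0.0877
```

View pics/s11.png

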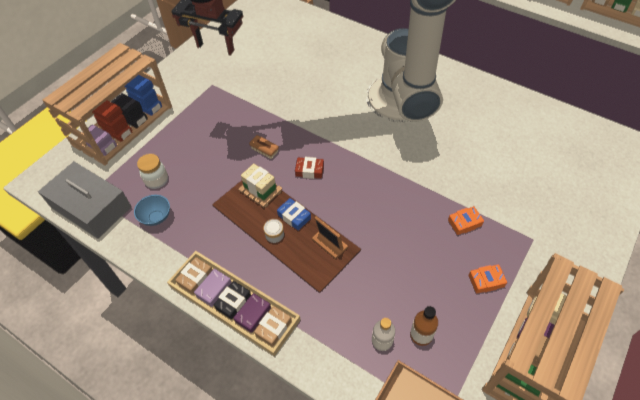

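The scene view shows the cream-on-green stack on the dish (258,183), the blue bar at (293,214) between dish and sign, and the tin behind it at (274,231). The rust bar and brush are where they were. Handing in.

```bash
python3 - <<'E'
from bench import *
print(job_done())
E
```

```text
the job is handed in; nothing more can be done
None
```

The soap display is set up as asked and handed in, with the arm retracted after about 57 s. I placed the green bar on the dish, the cream bar on top, the blue bar midway between dish and chalkboard, then the tin behind it.

**Last checks (wrist and top cameras):**
- **Stack:** the green bar is within about 1 mm and 1° of the dish centre, and the cream bar is within about 1 mm of the green one.
- **Blue bar:** it is within about 1 mm of the middle of the gap and lies along the board to within 1°.
- **Tin:** it stands straight behind the blue bar's middle with a gap of about 25 mm.
- **Rust-red bar and brush:** both are where they started.

**What failed or disagreed:**
- **First grasp missed:** the fingers closed on air above the green bar and moved nothing. The cameras showed the fingertips about 19 mm behind the reported TCP, not 8 mm ahead of it as stated. I used the measured offset from then on.
- **Camera agreement:** the top and scene cameras differed by about 4 mm in y, so I used the wrist camera to settle positions.
- **Dish angle:** the dish sits about 3° off the board's direction. The two stacked bars follow the dish, and the blue bar follows the board.

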